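Rock a tight forming die out of a press carriage and hold it clear

ROBOT

A 6-joint arm with a two-finger parallel gripper is mounted at the origin on a cart in front of the work surface, level with it; the furniture and walls round the work are solid. World frame = base frame: x ahead of the robot, y to its left, z up, the work surface at z = 0. Lengths are in mm, angles in rad, forces in N, time in s.
With the tool pointing down it reaches from about 350 to 775 mm from the base axis. Payload 7.3 kg.
Tool frame: the origin (TCP) lies on the centre line of the jaws, within the pads' length; the fingertips stand 22 mm ahead of it and the grasp point (between the pads) lies 3 mm ahead of it; z points along the fingers, y is the direction in which the jaws open and shut (so a half turn about z gives the same grasp; the last joint's range is limited). The gripper opens to 92 mm and grips with 3 to 60 N. Pads are 19 mm wide; open, the fingers measure 130 mm over their backs; the gripper's body (75 mm by 190 mm) begins 47 mm behind the grasp point.
Start: joints at [-1.341, 0.342, 1.524, -0, 1.275, -0.146], TCP at [192.707, -488.374, 217.941] pointing down, gripper open.
Joint ranges: [-2.53, 2.53], [-0.77, 2.02], [0.04, 2.7], [-1, 4.14], [0.28, 2.66], [-3.11, 3.11]. Speed limits (rad/s): [2.57, 2.57, 3.14, 3.14, 3.14, 3.14].

INTERFACE

Orientations are given as [roll, pitch, yaw] about the fixed x, y, z axes, in that order (R = Rz(yaw) Ry(pitch) Rx(roll)).
In Python, from plant import get_obs, capture, bot, spot_in gives the robot as it stands.
- The arm moves only by the shell command python3 -m handwheel 'ROWS' [OPENING]. ROWS is JSON, a list of rows, each a list of 2 entries, a list of its own where there are three numbers: the shift along the world's x, y, z in mm, then the turn, a rotation vector about the world's x, y, z in rad. In form: [[[x, y, z], [wx, wy, wz]], ...]. A call has 1 to 12 rows; each row shifts and turns the commanded pose from where the row before left it; what a row does not reach is not made up. A row lasts 1/8 s, in which the tool goes at most 62.5 mm and 10.7 degrees, less where a joint would pass 70% of its speed; a pose out of reach is approached as far as the arm can. A call is refused whole if a number of a shift passes 62.5 or a number of a turn 0.188, either way. A call with a gripper value outside its range is refused whole. OPENING is the closure, from 0 (fully open) to 1 (shut), set as the call begins (- or left out, the last holds). The fingers move at their own pace and stop on an object; the grip force is fixed at half the most. Time passes only in rows, so rows that do not move let the fingers close. It gives the time, the measured TCP pose, the force and the opening at its end, in the units of the state.
- get_obs(): the state, without advancing time (a new reading comes with each control period).
- capture(name): name is "scene" or "top" or "wrist"; returns a dict with "img" (480x640x3 uint8, red, green, blue), "fx", "fy", "cx", "cy" (pixels), "cam_to_world" (4x4, takes a point from camera to world coordinates). Camera axes: x right, y up, looking along -z (the intrinsics and any distortion apply to the point x, -y, -z); pixel columns grow to the right and rows downward; lengths in mm; the calibration is good to about 2 mm. A picture is of the moment at which its call begins. There is no depth.
- bot.close_job(): hands the job in, once; it reports no verdict.
Trained networks look in the newest picture that a camera, given by its name, has taken for a name from the list of things; names that differ only in an ending like _2 or _b are one class to them, and where a whole thing is asked for, a point or a joint stands for the part that bears it (a point fixed in the world has none). Each returns a list of dicts, best first, with "score" (0 to 1); they miss things now and then, are a little off and sometimes report something else, mostly with a low value. They report only what shows in the picture. A call takes as long as a camera call. They do not tell look-alikes from the thing itself.
- spot_in(thing, camera): "xyz" ([x, y, z] in mm, in the coordinates of the camera as it stood for that picture, good to about 4 mm: the middle of the surface that is visible of it).
The state is a dict: "time": time; "joint_positions": joint angles; "dq": joint speeds; "tau": joint torques, N m; "tool_pos": TCP position; "tcp_rot": TCP orientation; "contact_force": force on the tool from outside, world axes, zero at the start; "moment": the same for the moment, N m; "grip_width": finger opening in mm.
Only numpy, scipy, OpenCV 4.12 (cv2) and the standard library are available. Lean on these libraries where they do the work, as an engineer would, in place of code of your own. Each camera call takes 0.05 s, during which the arm holds its last target. There are 200 camera calls.

TASK

Slide the hand press's carriage by its wooden knob out from under the ram, with the die still seated, until the black pointer lines on the carriage meet the black release lines on the rails. Then grip the die by its upright sides and work it loose from its tight pocket while it is still in there: rock it clearly over away from the robot first, then back clearly past upright towards the robot, so that first its near edge and then its far edge comes out from under the sprung catches. Lift it upright to just clear of the pocket, about a finger's breadth (1 to 2 cm) above it, and finish while still holding it there; leave the carriage at the lines and do not disturb the small things standing round the press.

Things in the scene. Friction and masses are not known exactly. Their poses are not given: they have to be found in the camera images.
- press: Fixed hand press. Base 92 mm (x) by 340 mm, y = -200 to +140 mm, with two rails, tops at z = 20 mm. A grey column, 36 mm (x) by 26 mm, stands at its left end (y = 107 to 133 mm). Origin: on the bench surface under the middle of the track; x points across the track, away from the robot, y along the track to the left, z up.
- ram_end (a point): Lower end of the ram, a fixed vertical steel stem 18 mm in diameter, 90 mm above the bench, straight over the die at the start. An arm 36 mm wide (x), 130 to 162 mm above the bench, runs from 40 to 133 mm (press y), from the ram left to the column; the stem's cap, the highest part, is 203 mm above the bench.
- carriage (a joint): Travel of the steel carriage in m: 0 = die under the ram (start), grows as it slides right (press -y), 0.12 = pointer lines at the release lines, 0.14 = end stop. Captive on the track (cannot lift), about 4 N of friction, stays where left. 66 mm wide (x), reaching 36 mm left and 120 mm right of the pocket's centre; its top is 38 mm above the bench.
- handle (a point): Point on the axis of the carriage's upright round wooden knob, 32 mm above the carriage top. The knob is 22 mm in diameter there (from 18 to 46 mm above the carriage top, where it ends), stands 105 mm right (press -y) of the pocket's centre and moves with the carriage.
- pocket (a point): Centre of the mouth of the carriage's pocket, level with the carriage top; moves with the carriage; axes parallel to the press's. Pocket 34 mm (x) by 43 mm (y), 20 mm deep with a flat floor.
- catch_tip (a point): Nose of the far catch at the start. A round-nosed sprung bar (8 mm thick, 13 mm above the pocket floor) in the near and the far wall reaches over the die's foot and presses inward with 8 N plus 1.2 N per mm. A foot edge slips out once it has risen 4 mm (8 degrees of rocking about the opposite edge) and back under if let down. Straight pull: 30 N or more; with both edges out: a few N.
- release_mark (a point): Point at rail-top height on the middle of the track, level with the black release lines drawn across both rails. The black pointer lines are on the carriage's sides and top, in line with the pocket's centre. The pocket is over this point when joint carriage reads 0.12.
- die: Loose brass forming die, about 0.3 kg: upright block 24.6 mm (x) by 36 mm (y), 60 mm tall in all, with a foot 28 x 40 mm, 9.5 mm high, and a round hollow drawn on top. Origin: centre of the foot's underside; axes parallel to the press's when seated. Seated, the foot is on the pocket floor and 40 mm of block stands above the carriage. Grip it on the near and far sides (24.6 mm apart).
- die_top (a point): Centre of the die's top face, 60 mm above its origin.
- loupe: Bystander: black eye loupe standing on the bench, 38 mm in diameter, 32 mm tall. Origin at centre of its underside.
- dish_rings: Bystander: small round brass-coloured dish with ring parts, 50 mm in diameter, 13 mm tall. Origin at centre of its underside.
- pot_white_lid: Bystander: small round pot with a white lid, 45 mm in diameter, 25 mm tall. Origin at centre of its underside.
Not all that is in view belongs to the job. There is more than one size of the die; the one meant has the size given above.

How it is judged:
By the outcome, as a careful person would: the job done as asked, in the order asked, and still so for the second after the job is handed in, while the arm keeps its last pose, push and grip.
It also fails if it takes over 54 s, if anything falls off the work surface, if the arm or the gripper's body presses on something with over 40 N, if the wrist force passes 120 N, or if a joint passes its speed limit or range.

## Working session

There is one attempt and no reset: what is moved stays moved. The work goes in short steps, Python scripts to look and compute and a shell command to move; the robot and the scene stay as the last step left them, time stands still between calls to the robot, and variables do not carry over. Pictures are saved under pics/ and viewed, about 8 in all and at most 12, crops included, and the job is handed in when it is done.

```bash
ls; mkdir -p pics
cat > h.py <<'E'
import numpy as np, cv2
from plant import get_obs, capture, bot, spot_in
def w(c,p): return (np.array(c["cam_to_world"])@np.r_[p,1])[:3]
def pix(c,P):
    q=np.linalg.inv(np.array(c["cam_to_world"]))@np.r_[P,1]
    return np.array([c["cx"]+c["fx"]*q[0]/-q[2], c["cy"]-c["fy"]*q[1]/-q[2]])
def ray(c,u,v,z):
    T=np.array(c["cam_to_world"]); d=T[:3,:3]@np.array([(u-c["cx"])/c["fx"],-(v-c["cy"])/c["fy"],-1]); o=T[:3,3]
    return o+d*(z-o[2])/d[2]
def save(n,im,s=1): cv2.imwrite("pics/"+n,cv2.resize(im[...,::-1],None,fx=s,fy=s,interpolation=cv2.INTER_CUBIC))
E
python3 - <<'E'
from h import *
print({k:np.round(v,3) for k,v in get_obs().items()})
for n in ["top","scene"]:
    c=capture(n); save(n+"0.png",c["img"]); print(n,[k for k in c if k not in("img",)],np.round(c["cam_to_world"],2).tolist(),c["fx"])
    for t in ["press","die","handle","carriage","die_top","release_mark","pocket","ram_end","loupe","dish_rings","pot_white_lid"]:
        print(t,[(round(r["score"],2),np.round(w(c,r["xyz"])).tolist(),np.round(pix(c,w(c,r["xyz"]))).tolist()) for r in spot_in(t,n)[:4]])
E
```

```text
pics
{'time': np.float64(0.0), 'joint_positions': array([-1.341,  0.343,  1.525, -0.   ,  1.275, -0.146]), 'dq': array([ 0.002, -0.   ,  0.001, -0.001, -0.001,  0.   ]), 'tau': array([-2.0000e-03, -4.3125e+01, -2.4422e+01,  7.2000e-02,  5.6000e-02,
       -0.0000e+00]), 'tool_pos': array([ 192.593, -487.958,  217.248]), 'tcp_rot': array([-3.14 , -0.   ,  0.376]), 'contact_force': array([ 0.073,  0.59 , -1.021]), 'moment': array([-0.014, -0.003,  0.061]), 'grip_width': np.float64(91.58)}
top ['fx', 'fy', 'cx', 'cy', 'cam_to_world'] [[0.03, 0.98, -0.17, 503.82], [-1.0, 0.03, 0.01, 158.15], [0.01, 0.17, 0.99, 947.54], [0.0, 0.0, 0.0, 1.0]] 441.7762990332634
press [(0.84, [487.0, 259.0, 16.0], [262.0, 326.0]), (0.71, [490.0, 286.0, 36.0], [247.0, 324.0])]
die [(0.71, [816.0, 193.0, 77.0], [298.0, 165.0]), (0.63, [477.0, 322.0, 76.0], [226.0, 331.0])]
handle [(0.69, [489.0, 289.0, 35.0], [246.0, 325.0])]
carriage [(0.63, [488.0, 288.0, 37.0], [246.0, 326.0])]
die_top [(0.7, [816.0, 190.0, 77.0], [300.0, 165.0])]
release_mark [(0.78, [488.0, 259.0, 23.0], [261.0, 326.0])]
pocket [(0.91, [4
[... 618 characters left out ...]
, 334.0])]
handle [(0.91, [468.0, 273.0, 36.0], [358.0, 327.0]), (0.26, [465.0, 348.0, 38.0], [332.0, 349.0])]
carriage [(0.66, [467.0, 278.0, 39.0], [356.0, 328.0])]
die_top [(0.77, [467.0, 350.0, 63.0], [330.0, 336.0]), (0.56, [814.0, 210.0, 49.0], [249.0, 244.0])]
release_mark [(0.71, [464.0, 351.0, 37.0], [331.0, 350.0]), (0.26, [465.0, 346.0, 68.0], [333.0, 333.0])]
pocket [(0.77, [467.0, 282.0, 40.0], [355.0, 328.0]), (0.55, [466.0, 347.0, 64.0], [332.0, 335.0])]
ram_end [(0.69, [462.0, 356.0, 35.0], [330.0, 353.0])]
loupe []
dish_rings [(0.48, [721.0, 70.0, 8.0], [323.0, 251.0])]
pot_white_lid [(0.75, [616.0, 381.0, 29.0], [254.0, 324.0]), (0.66, [468.0, 348.0, 64.0], [331.0, 335.0])]
```

View pics/top0.png

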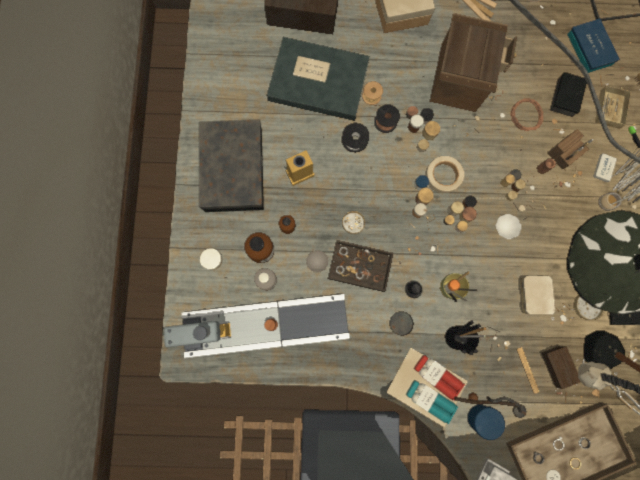

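View pics/scene0.png

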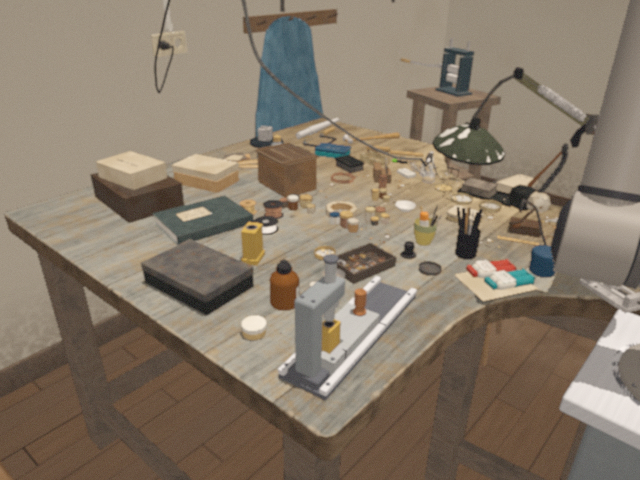

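Top picture: press at (160–350, 295–357), with knob at (270,325) and brass die under the ram at (226,331). The look-alike is the brass block at (300,168) top and (252,243) scene, standing loose on the bench. I take the one seated in the press. Next is a close crop for the choice and the press pose.

Run:
```python
from h import *
a=capture("top")
save("crop1.png",a["img"][285:365,160:360],4)
b=capture("scene"); s=cv2.resize(b["img"][240:400,230:430],None,fx=4,fy=4)[:,:,:]
t=cv2.resize(a["img"][285:365,160:360],None,fx=4,fy=4,interpolation=cv2.INTER_CUBIC)
s=cv2.resize(b["img"][275:395,275:425],None,fx=2.2,fy=2.2,interpolation=cv2.INTER_CUBIC)
o=np.zeros((320+s.shape[0],800,3),np.uint8); o[:320]=t; o[320:,:s.shape[1]]=s
k=b["img"][215:270,235:270]; k=cv2.resize(k,None,fx=4,fy=4); o[320:320+k.shape[0],400:400+k.shape[1]]=k
k=a["img"][145:190,280:320]; k=cv2.resize(k,None,fx=4,fy=4); o[320:320+k.shape[0],580:580+k.shape[1]]=k
save("crop1.png",o)
```

```text
(no output)
```

View pics/crop1.png

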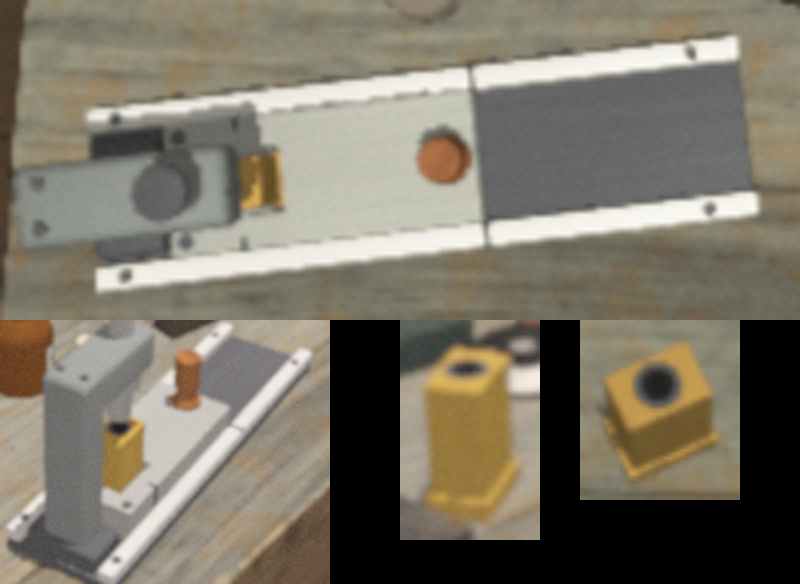

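The crop shows the rail corners at crop (738,37), (758,214), (87,108), (97,290), the release lines at (470,75)/(486,238) and the knob top at (443,160). The die in the press sits under the ram with its foot hidden. The loose block (300,165) is a visibly taller look-alike. Next I fit the press pose.

Run:
```python
from h import *
c=capture("top")
f=lambda x,y,z: ray(c,160+x/4-.4,285+y/4-.4,z)
P=[f(738,37,20),f(758,214,20),f(87,108,20),f(97,290,20)]
print(np.round(P,1).tolist())
L=np.array([[46,-200],[-46,-200],[46,140],[-46,140]],float); W=np.array(P)[:,:2]
l0,w0=L.mean(0),W.mean(0); A=(L-l0); B=W-w0
th=np.arctan2((A[:,0]*B[:,1]-A[:,1]*B[:,0]).sum(),(A*B).sum())
R=np.array([[np.cos(th),-np.sin(th)],[np.sin(th),np.cos(th)]]); o=w0-R@l0
print("yaw",th,"org",o,"res",np.round(W-(L@R.T+o),1).tolist())
loc=lambda p:np.round(R.T@(p[:2]-o),1)
print("rel",loc(f(470,75,20)),loc(f(486,238,20)),"knob",loc(f(443,160,84)),f(443,160,84),"carr R edge",loc(f(474,95,38)),loc(f(485,222,38)),"cap",loc(f(163,190,203)))
print("ptr",loc(f(240,243,38)),loc(f(243,127,38)), "die right top edge",loc(f(283,150,78)),loc(f(283,205,78)))
for i in range(3):
  c=capture("top")
  r=spot_in("handle","top"); print([np.round(w(c,q["xyz"])) for q in r])
```

```text
[[557.9, 89.7, 20.0], [467.6, 78.0, 20.0], [512.3, 425.8, 20.0], [421.2, 413.6, 20.0]]
yaw 0.13563791774065953 org [485.70356278 281.48740256] res [[-0.5, 0.1], [0.5, 0.9], [-0.0, -0.6], [0.0, -0.4]]
rel [ 41.2 -58.9] [-42.1 -59.2] knob [ -0.4 -46.7] [491.60079487 235.15768209  84.        ] carr R edge [ 30.2 -61.2] [-33.3 -60.7] cap [ 0.3 58.2]
ptr [-30.1  62.2] [26.9 56.5] die right top edge [12.8 30.2] [-13.2  32.2]
[array([490., 285.,  35.])]
[array([489., 286.,  35.])]
[array([491., 286.,  36.])]
```

Run:
```python
from h import *
a=cv2.imread("pics/top0.png")[230:480,380:640]; b=cv2.imread("pics/scene0.png")[50:310,400:640]
o=np.zeros((500,800,3),np.uint8)
o[:400,:400]=cv2.resize(a,(400,400)); o[:433,400:800]=cv2.resize(b,(400,433)); cv2.imwrite("pics/right.png",o)
```

```text
(no output)
```

View pics/right.png

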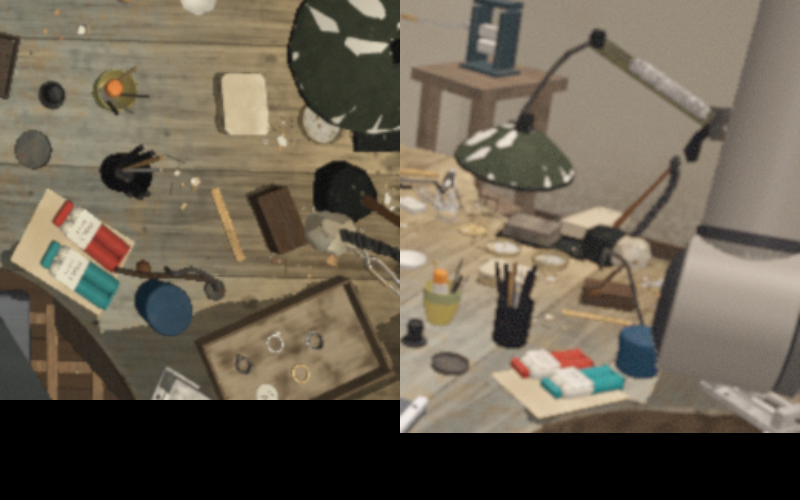

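Picture: the lamp base and arm are at the far right, and the lamp's shade is high at x≈600, y<-400. Near the path there are only low things (pens under ~120 mm), so crossing at z≈218 is clear. The jaws go along the press's x (tool yaw 1.706).

```bash
python3 -m handwheel '[[[27,51,0],[0,0,0.095]],[[27,51,0],[0,0,0.095]],[[27,51,0],[0,0,0.095]],[[27,51,0],[0,0,0.095]],[[27,51,0],[0,0,0.095]],[[27,51,0],[0,0,0.095]],[[27,51,0],[0,0,0.095]],[[16,52,0],[0,0,0.095]],[[16,52,0],[0,0,0.095]],[[16,52,0],[0,0,0.095]],[[16,52,0],[0,0,0.095]],[[16,52,0],[0,0,0.095]]]' 0
```

```text
time: 3.15
tool_pos: [462.1, 130.5, 218.1]
tcp_rot: [3.141, 0.0, 1.519]
contact_force: [0.8, -0.6, 1.2]
grip_width: 91.9
```

```bash
python3 -m handwheel '[[[15,53,-20],[0,0,0.094]],[[14.7,53.4,-30],[0,0,0.093]],[[0,0,0],[0,0,0]],[[0,0,0],[0,0,0]]]' 0
python3 - <<'E'
from h import *
c=capture("wrist")
for t in ["handle","die","carriage"]:
  print(t,[(r["score"],np.round(w(c,r["xyz"]),1)) for r in spot_in(t,"wrist")])
save("wr1.png",c["img"]); print(pix(c,[491.8,236.9,84]),np.round(c["cam_to_world"],2).tolist())
E
```

```text
time: 3.65
tool_pos: [491.2, 234.4, 168.1]
tcp_rot: [-3.141, 0.0, 1.703]
contact_force: [0.6, -0.4, -1.2]
grip_width: 91.7
handle [(0.8, array([487.7, 286.3,  35.3]))]
die [(0.84, array([819.7, 214.9,  11.5])), (0.67, array([476.1, 324.8,  55.6])), (0.16, array([486.8, 283.7,  42.3]))]
carriage [(0.74, array([486.1, 279.7,  37.9]))]
[317.58062715 241.63265763] [[0.99, -0.13, -0.04, 480.02], [0.13, 0.95, 0.27, 308.65], [-0.0, -0.28, 0.96, 334.48], [0.0, 0.0, 0.0, 1.0]]
```

View pics/wr1.png

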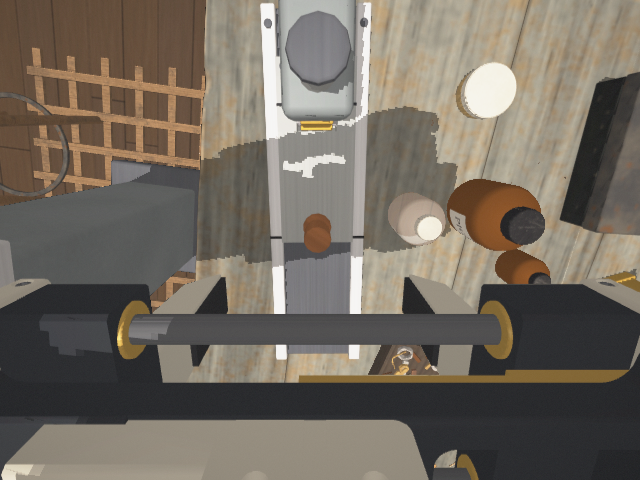

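Knob top shows at (317,242), matching the prediction (317.6,241.6). I check the height of the bottles beside the press before descending.

Run:
```python
from h import *
c=capture("wrist"); t=capture("top")
for n,a,b in [("whitecap",(429,228),(264,278)),("blackcap",(525,226),(256,241)),("cap3",(541,279),(287,221))]:
  for z in (20,60,100,140): print(n,z,np.round(ray(c,*a,z)),np.round(ray(t,*b,z)))
```

```text
whitecap 20 [602. 245.  20.] [586. 258.  20.]
whitecap 60 [587. 253.  60.] [583. 254.  60.]
whitecap 100 [571. 261. 100.] [579. 250. 100.]
whitecap 140 [556. 269. 140.] [576. 245. 140.]
blackcap 20 [695. 260.  20.] [665. 279.  20.]
blackcap 60 [668. 266.  60.] [658. 274.  60.]
blackcap 100 [641. 272. 100.] [651. 269. 100.]
blackcap 140 [614. 278. 140.] [644. 263. 140.]
cap3 20 [729. 207.  20.] [710. 215.  20.]
cap3 60 [697. 220.  60.] [701. 212.  60.]
cap3 100 [666. 233. 100.] [692. 210. 100.]
cap3 140 [634. 246. 140.] [684. 207. 140.]
```

White-cap bottle (581,252, ~75 tall) is close, so I descend half closed.

```bash
python3 -m handwheel '[[[0.6,2.5,0],[0,0,0]],[[0,0,0],[0,0,0]],[[0,0,0],[0,0,0]],[[0,0,-30],[0,0,0]],[[0,0,-40],[0,0,0]],[[0,0,-25],[0,0,0]],[[0,0,0],[0,0,0]]]' 0.45; python3 -m handwheel '[[[0,0,0],[0,0,0]],[[0,0,0],[0,0,0]],[[0,0,0],[0,0,0]],[[0,0,0],[0,0,0]]]' 1
```

```text
time: 4.82
tool_pos: [490.6, 236.7, 71.5]
tcp_rot: [-3.137, 0.001, 1.703]
contact_force: [0.1, -0.2, 0.8]
grip_width: 50.4
time: 5.32
tool_pos: [493.3, 237.5, 74.7]
tcp_rot: [3.138, -0.001, 1.703]
contact_force: [-1.2, 0.3, 19.2]
grip_width: 15.2
```

Run:
```python
from h import *
o=get_obs(); print(o["grip_width"],o["contact_force"],o["tool_pos"],o["moment"])
c=capture("wrist"); save("wr2.png",c["img"]); o=get_obs(); print(o["grip_width"],o["contact_force"])
```

```text
15.235552043642862 [-1.1682952   0.25322694 19.16347056] [493.30823289 237.51946463  74.68340744] [-0.08964397  0.3658971  -0.01913563]
11.09960682847726 [-4.16013338 -0.3349792  14.30826959]
```

View pics/wr2.png

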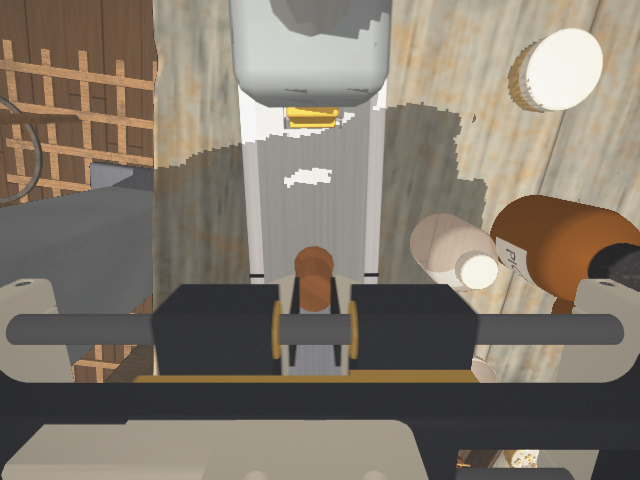

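Run:
```python
from h import *
c=capture("wrist"); o=get_obs(); print(o["grip_width"],o["contact_force"],o["tool_pos"]); T=np.array(o["tool_pos"])
for n,P in [("knobtop",[491.8,236.9,84]),("knobbase",[491.8,236.9,38]),("grasp",T-[0,0,3]),("tip",T-[0,0,22])]: print(n,np.round(pix(c,P)))
print([(r["score"],np.round(w(c,r["xyz"]),1)) for r in spot_in("handle","wrist")])
save("wr3.png",c["img"][240:400,220:410],4)
```

```text
6.789459123508378 [-1.94985566  0.05427053 13.23047224] [493.0714828  237.62046868  75.36226202]
knobtop [314. 297.]
knobbase [314. 266.]
grasp [317. 287.]
tip [316. 274.]
[(0.69, array([484.8, 282.7,  36.4]))]
```

View pics/wr3.png

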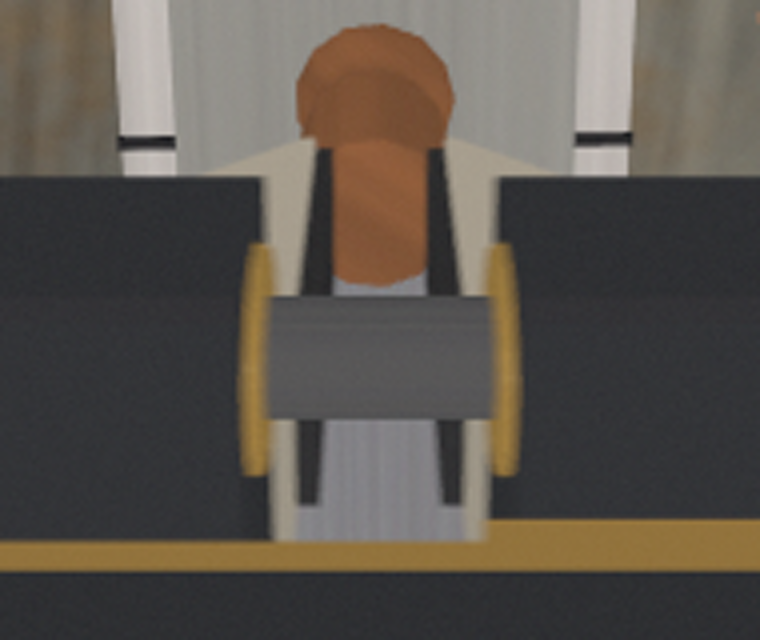

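```bash
python3 -m handwheel '[[[0,0,0],[0,0,0]]]'; python3 -m handwheel '[[[0,0,0],[0,0,0]],[[0,0,0],[0,0,0]]]'
```

```text
time: 5.6
tool_pos: [493.3, 237.7, 75.4]
tcp_rot: [3.137, -0.001, 1.703]
contact_force: [-0.7, -0.4, 11.7]
grip_width: 0.8
time: 5.85
tool_pos: [493.3, 237.7, 75.4]
tcp_rot: [3.137, -0.001, 1.703]
contact_force: [-1.2, 0.3, 11.3]
grip_width: 0.2
```

Run:
```python
from h import *
c=capture("wrist"); s=capture("scene"); 
a=cv2.resize(c["img"][230:380,220:410],(500,395),interpolation=cv2.INTER_CUBIC)
p=pix(s,[492,237,70]).astype(int); print(p)
b=cv2.resize(s["img"][p[1]-75:p[1]+75,p[0]-50:p[0]+50],(300,450),interpolation=cv2.INTER_CUBIC)
o=np.zeros((450,800,3),np.uint8); o[:395,:500]=a; o[:,500:]=b; save("wr4.png",o)
```

```text
[360 297]
```

View pics/wr4.png

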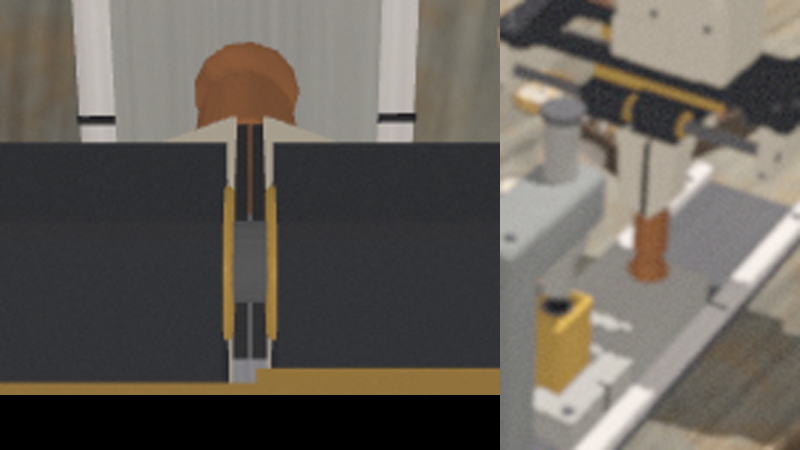

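Run:
```python
from h import *
c=capture("wrist"); o=get_obs(); T=np.array(o["tool_pos"]); print(T,o["tcp_rot"],c["fx"],np.array(c["cam_to_world"])[:3,3])
R=np.array([[.9908,-.1352],[.1352,.9908]]);O=np.array([485.7,281.5])
for l in [(46,-59,20),(-46,-59,20)]: print(pix(c,np.r_[O+R@l[:2],l[2]]))
s=capture("scene")
for z in (53,60,70,75,84): print(z,"scene",pix(s,[493,237.6,z]),"wrist front edge",pix(c,[493-1.3,247,z]))
b=s["img"][240:330,310:420]; save("sc5.png",b,7)
```

```text
[493.33186464 237.67067481  75.37881627] [ 3.13713500e+00 -8.84471834e-04  1.70283339e+00] 330.9118862687978 [481.4307906  311.51873426 241.82452588]
[377.93282488 275.08070258]
[249.9146964 275.7816828]
53 scene [359.03684125 305.15632667] wrist front edge [316.04480809 258.83726824]
60 scene [359.23065384 301.93877046] wrist front edge [316.14921824 262.77112859]
70 scene [359.5099672  297.30178371] wrist front edge [316.31169181 268.89264402]
75 scene [359.65071185 294.96522839] wrist front edge [316.39950043 272.201009  ]
84 scene [359.90590292 290.72870475] wrist front edge [316.57009863 278.62863566]
```

View pics/sc5.png

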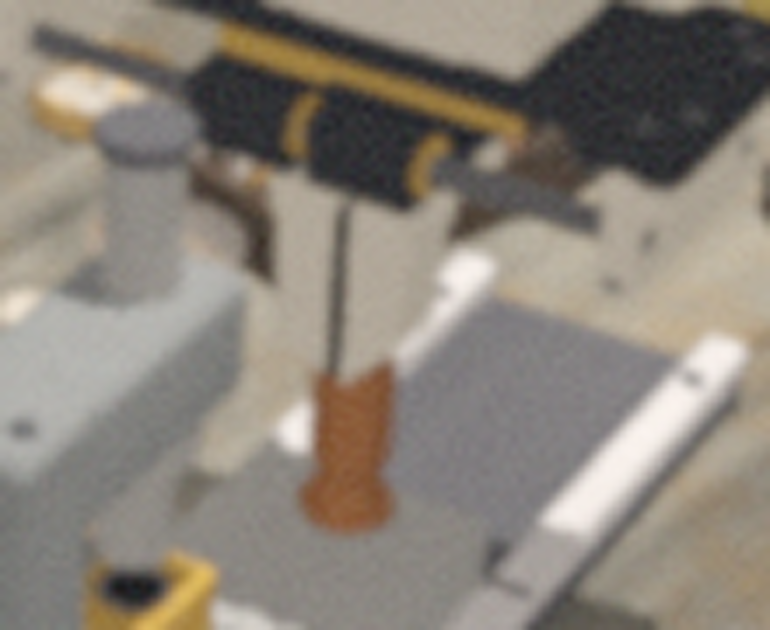

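The pictures (scene sc5, wrist wr4) show the fingertips closed on top of the knob at z≈80. So the real fingertips are about 8 mm above the reported TCP height, not 22 below it. The wr1 finger pixels agree (tip ≈ TCP+5). I back off, reopen, go ~25 mm lower, and re-check.

```bash
python3 -m handwheel '[[[0,0,15],[0,0,0]],[[0,0,0],[0,0,0]],[[-1.5,-0.7,0],[0,0,0]],[[0,0,0],[0,0,0]],[[0,0,0],[0,0,0]],[[0,0,-12],[0,0,0]],[[0,0,-12],[0,0,0]]]' 0.45;  python3 - <<'E'
from h import *
c=capture("wrist"); o=get_obs(); T=np.array(o["tool_pos"]); print(T,o["grip_width"],o["contact_force"])
h=o["grip_width"]/2; x=np.array([.9908,.1352,0]); y=np.array([-.1352,.9908,0])
for z in (-22,-10,0,8,15): print(z,[np.round(pix(c,T+[0,0,z]+s*h*x+9.5*y)).tolist() for s in (1,-1)])
save("wr6.png",c["img"][220:400,200:440],3.3)
E
```

```text
time: 6.92
tool_pos: [490.1, 236.3, 63.1]
tcp_rot: [-3.141, 0.0, 1.703]
contact_force: [0.6, 0.1, 0.4]
grip_width: 50.7
[489.12166613 235.95112102  61.40910122] 50.441780255424895 [-1.69208623 -0.59937468 -0.62966373]
-22 [[357.0, 258.0], [274.0, 259.0]]
-10 [[359.0, 265.0], [271.0, 265.0]]
0 [[362.0, 272.0], [269.0, 272.0]]
8 [[364.0, 277.0], [267.0, 278.0]]
15 [[366.0, 283.0], [265.0, 283.0]]
```

View pics/wr6.png

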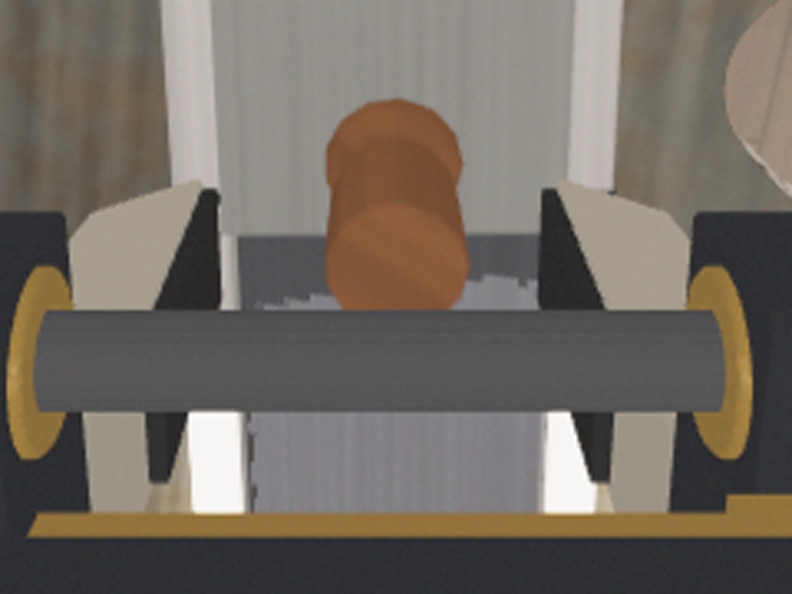

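Pads' tips at (264.5,278) and (365,278) match the +8 mm row exactly, so the fingertip plane is TCP + 8 mm up. I go on with that.

```bash
python3 -m handwheel '[[[2,1,0],[0,0,0]],[[0,0,-14],[0,0,0]],[[0,0,0],[0,0,0]]]' 0.45;  python3 -m handwheel '[[[0,0,0],[0,0,0]],[[0,0,0],[0,0,0]],[[0,0,0],[0,0,0]],[[0,0,0],[0,0,0]],[[0,0,0],[0,0,0]]]' 1
```

```text
time: 7.35
tool_pos: [491.6, 237.1, 48.9]
tcp_rot: [-3.139, 0.0, 1.703]
contact_force: [0.5, 0.4, 0.3]
grip_width: 50.6
time: 7.98
tool_pos: [492.7, 237.5, 50.4]
tcp_rot: [3.141, -0.0, 1.703]
contact_force: [0.0, -0.0, 0.3]
grip_width: 21.1
```

```bash
python3 -m handwheel '[[[1.35,-9.9,0],[0,0,0]],[[2.7,-19.8,0],[0,0,0]],[[2.7,-19.8,0],[0,0,0]],[[2.7,-19.8,0],[0,0,0]],[[2.7,-19.8,0],[0,0,0]],[[2.7,-19.8,0],[0,0,0]],[[1.35,-9.9,0],[0,0,0]],[[0,0,0],[0,0,0]],[[0,0,0],[0,0,0]]]'
python3 - <<'E'
from h import *
t=capture("top"); o=get_obs(); print(o["tool_pos"],o["contact_force"],o["grip_width"])
for n in ["die","die_top","pocket","handle"]: print(n,[(round(r["score"],2),np.round(w(t,r["xyz"]),1)) for r in spot_in(n,"top")])
R=np.array([[.9908,-.1352],[.1352,.9908]]);O=np.array([485.7,281.5])
s=capture("scene")
for cn,c in(("top",t),("scene",s)):
  for l in [(41,-59.5,20),(-41,-59.5,20),(30,-59.5,38),(-30,-59.5,38),(0,-59.5,78)]: print(cn,l,np.round(pix(c,np.r_[O+R@l[:2],l[2]]),1))
# rectified top view at z=38, 3px/mm, local x up [-50,50], y [0,-120]
def rect(c,z):
  g=np.array([[[*pix(c,np.r_[O+R@np.array([50-j/4,0-i/4]),z])] for i in range(0,480)] for j in range(0,400)],np.float32)
  return cv2.remap(c["img"],g[...,0],g[...,1],cv2.INTER_CUBIC)
o=np.zeros((600,800,3),np.uint8)
o[:300,:360]=cv2.resize(rect(t,38),(360,300)); o[300:,:360]=cv2.resize(rect(t,20),(360,300))
p=pix(s,[494,222,40]).astype(int)
o[:,360:800]=cv2.resize(s["img"][p[1]-60:p[1]+60,p[0]-44:p[0]+44],(440,600),interpolation=cv2.INTER_CUBIC)
save("rect.png",o)
E
```

```text
time: 9.1
tool_pos: [509.4, 118.1, 50.4]
tcp_rot: [3.14, 0.001, 1.703]
contact_force: [4.4, -4.2, -0.6]
grip_width: 20.9
[509.43255408 118.24426908  50.45593518] [ 4.23443823 -3.59020864  0.12986261] 21.233680084341657
die [(0.59, array([820. , 191.2,  78.1])), (0.56, array([490.8, 218.8,  78.1])), (0.23, array([492. , 231.1,  35.4]))]
die_top [(0.55, array([812.4, 190.3,  77.2])), (0.54, array([498.4, 227.5,  77.7])), (0.21, array([495.9, 233.1,  37.4]))]
pocket [(0.97, array([495.3, 234.3,  38.2]))]
handle [(0.69, array([497.7, 235.5,  33.8]))]
top (41, -59.5, 20) [277.4 303.4]
top (-41, -59.5, 20) [281.2 343.6]
top (30, -59.5, 38) [277.3 308.5]
top (-30, -59.5, 38) [280.1 338.5]
top (0, -59.5, 78) [277.2 323.6]
scene (41, -59.5, 20) [343.7 308.9]
scene (-41, -59.5, 20) [382.6 323.8]
scene (30, -59.5, 38) [349.1 302.9]
scene (-30, -59.5, 38) [377.9 313.7]
scene (0, -59.5, 78) [364.5 289.9]
```

View pics/rect.png

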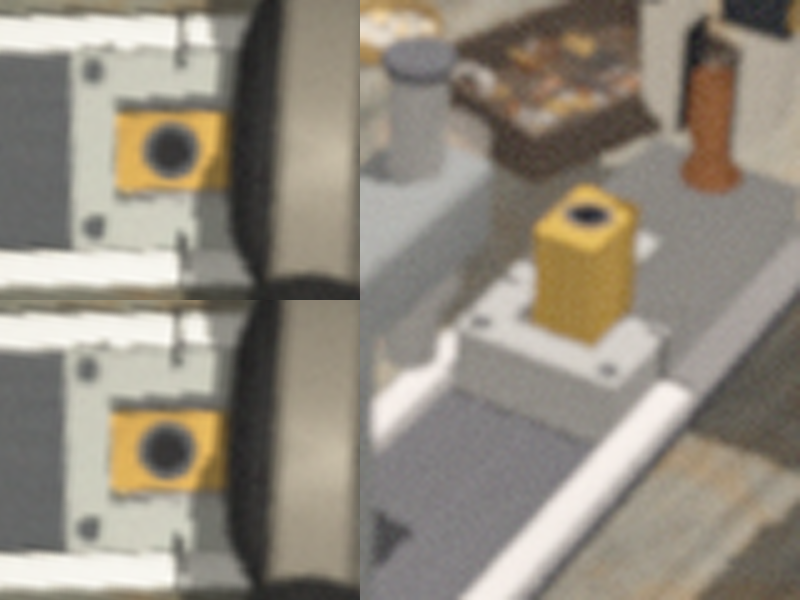

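Pointer lines at rect (180,50)/(184,245) ≈ y −60…−61, and release lines at (178,310)/(178,545) ≈ y −59. The die is still seated. I measure the lines numerically.

```bash
cat >> h.py <<'E'
R=np.array([[.9908,-.1352],[.1352,.9908]]);O=np.array([485.7,281.5])
def prof(c,z,x0,x1,y0,y1):
    ys=np.arange(y0,y1,.25)
    g=np.array([[pix(c,np.r_[O+R@np.array([x,y]),z]) for y in ys] for x in np.arange(x0,x1,.5)],np.float32)
    p=cv2.remap(c["img"],g[...,0],g[...,1],cv2.INTER_LINEAR).sum(2).mean(0)/3
    return ys,p
E
python3 - <<'E'
from h import *
t=capture("top")
for n,z,a,b in [("ptr far",38,26,32),("ptr near",38,-32,-26),("rel far",20,37,45),("rel near",20,-45,-37)]:
  ys,p=prof(t,z,a,b,-69,-50); k=p.argmin(); m=np.abs(ys-ys[k])<3; d=np.clip(np.median(p)-p[m],0,None)
  print(n,ys[k],round((d*ys[m]).sum()/d.sum(),2),np.round(p[::4]).astype(int).tolist())
E
```

```text
ptr far -59.0 -59.48 [192, 195, 197, 196, 195, 191, 187, 176, 165, 157, 151, 167, 186, 192, 196, 196, 195, 195, 196]
ptr near -69.0 -67.73 [112, 114, 122, 137, 154, 172, 179, 169, 157, 149, 153, 175, 192, 196, 198, 199, 199, 200, 201]
rel far -58.75 -59.21 [177, 198, 218, 227, 233, 231, 228, 216, 200, 183, 170, 185, 214, 231, 235, 237, 237, 237, 237]
rel near -61.25 -61.97 [138, 139, 140, 140, 140, 140, 139, 135, 134, 145, 161, 193, 224, 232, 237, 238, 238, 239, 240]
```

Pointers and release lines agree within about 0.5 mm. I let go of the knob, go up, and move over the die.

```bash
python3 -m handwheel '[[[0,0,0],[0,0,0]],[[0,0,0],[0,0,0]],[[0,0,0],[0,0,0]],[[0,0,15],[0,0,0]],[[0,0,35],[0,0,0]],[[0,0,0],[0,0,0]],[[-4.7,34.6,0],[0,0,0]],[[-4.7,34.7,0],[0,0,0]],[[-4.8,34.7,0],[0,0,0]],[[0,0,0],[0,0,0]],[[0,0,0],[0,0,0]]]' 0.45
python3 - <<'E'
from h import *
o=get_obs(); print(o["tool_pos"],o["tcp_rot"],o["contact_force"],o["grip_width"])
c=capture("wrist"); print([(r["score"],np.round(w(c,r["xyz"]),1)) for n in("die_top","die","handle") for r in spot_in(n,"wrist")])
t=capture("top"); 
for n,z,a,b in [("ptr far",38,26,32),("ptr near",38,-32,-26),("rel far",20,37,45),("rel near",20,-45,-37)]:
  ys,p=prof(t,z,a,b,-65,-54); k=p.argmin(); print(n,ys[k])
# die gold mask top centre in wrist
P=pix(c,np.r_[O+R@np.array([0,-59.5]),78]); print(P)
hsv=cv2.cvtColor(c["img"],cv2.COLOR_RGB2HSV); g=cv2.inRange(hsv,(15,120,120),(30,255,255))
u,v=P.astype(int); q=g[v-60:v+60,u-60:u+60]; ys,xs=np.nonzero(q); print("gold x range by row",[(v-60+i,(u-60+np.nonzero(q[i])[0][[0,-1]]).tolist()) for i in range(0,120,8) if q[i].any()])
E
```

```text
time: 10.82
tool_pos: [494.1, 222.2, 100.0]
tcp_rot: [-3.141, 0.0, 1.703]
contact_force: [0.2, -0.6, -0.2]
grip_width: 50.6
[494.14931925 222.20348822  99.9525017 ] [-3.14102868e+00  4.28984333e-04  1.70322064e+00] [ 0.22702867 -0.59100964 -0.19132163] 50.56352286254765
[(0.6, array([487.3, 227.2,  78.2])), (0.78, array([489.2, 230.5,  79.5])), (0.75, array([498.4, 212.1,  35.2])), (0.75, array([491.5, 227.3,  75.8]))]
ptr far -59.25
ptr near -65.0
rel far -56.75
rel near -65.0
[316.31298258 273.13181819]
gold x range by row [(np.int64(229), [298, 332]), (np.int64(237), [297, 333]), (np.int64(245), [296, 335]), (np.int64(253), [296, 335]), (np.int64(261), [296, 335]), (np.int64(269), [296, 335]), (np.int64(277), [297, 335]), (np.int64(285), [297, 335]), (np.int64(293), [297, 335])]
```

```bash
python3 -m handwheel '[[[0,0,-20],[0,0,0]],[[0,0,-20],[0,0,0]],[[0,0,-19],[0,0,0]],[[0,0,0],[0,0,0]],[[0,0,0],[0,0,0]]]' 0.45;  python3 -m handwheel '[[[0,0,0],[0,0,0]],[[0,0,0],[0,0,0]],[[0,0,0],[0,0,0]],[[0,0,0],[0,0,0]],[[0,0,0],[0,0,0]]]' 1
```

```text
time: 11.7
tool_pos: [494.9, 222.5, 41.8]
tcp_rot: [3.141, -0.0, 1.702]
contact_force: [0.1, 0.2, -0.3]
grip_width: 50.7
time: 12.32
tool_pos: [494.7, 222.7, 41.5]
tcp_rot: [3.141, -0.0, 1.703]
contact_force: [0.2, -0.1, 3.8]
grip_width: 24.1
```

Gripped at 24.1 mm on the block. First I rock away about the far foot edge, about 13.5°.

```bash
python3 -m handwheel '[[[0.8,0.11,0.52],[-0.0053,0.0389,0]],[[0.8,0.11,0.52],[-0.0053,0.0389,0]],[[0.8,0.11,0.52],[-0.0053,0.0389,0]],[[0.8,0.11,0.52],[-0.0053,0.0389,0]],[[0.8,0.11,0.52],[-0.0053,0.0389,0]],[[0.8,0.11,0.52],[-0.0053,0.0389,0]],[[0,0,0],[0,0,0]],[[0,0,0],[0,0,0]]]'
cat >> h.py <<'E'
from scipy.spatial.transform import Rotation as Ro
def tilt():
    o=get_obs(); M=Ro.from_euler("xyz",o["tcp_rot"]).as_matrix(); up=-M[:,2]; x=np.r_[R[:,0],0]; y=np.r_[R[:,1],0]
    d=np.array(o["tool_pos"])-np.r_[O,0]
    print("tilt away %.1f side %.1f deg; TCP local %s z %.1f F %s w %.1f"%(np.degrees(np.arctan2(up@x,up[2])),np.degrees(np.arctan2(up@y,up[2])),np.round(R.T@d[:2],1),d[2],np.round(o["contact_force"],1),o["grip_width"]))
E
python3 -c "
from h import *
tilt()"
```

```text
time: 13.32
tool_pos: [499.0, 223.2, 44.0]
tcp_rot: [-2.907, 0.001, 1.703]
contact_force: [0.1, 0.5, -1.6]
grip_width: 24.1
tilt away 13.5 side 0.0 deg; TCP local [  5.3 -59.5] z 44.0 F [ 0.1  0.5 -1.6] w 24.1
```

Tilted 13.5° away with small forces; the near foot edge is ~6.4 mm up. Now I rock back past upright to about −12.5°, keeping the near edge raised.

```bash
python3 -m handwheel '[[[-0.96,-0.13,0.84],[0.0061,-0.045,0]],[[-0.96,-0.13,0.84],[0.0061,-0.045,0]],[[-0.96,-0.13,0.84],[0.0061,-0.045,0]],[[-0.96,-0.13,0.84],[0.0061,-0.045,0]],[[-0.96,-0.13,0.84],[0.0061,-0.045,0]],[[0,0,0],[0,0,0]]]'; python3 -c "
from h import *
tilt()"; python3 -m handwheel '[[[-0.96,-0.13,0.7],[0.0061,-0.045,0]],[[-0.96,-0.13,0.7],[0.0061,-0.045,0]],[[-0.96,-0.13,0.7],[0.0061,-0.045,0]],[[-0.96,-0.13,0.7],[0.0061,-0.045,0]],[[-0.96,-0.13,0.6],[0.0061,-0.045,0]],[[0,0,0],[0,0,0]],[[0,0,0],[0,0,0]]]'
python3 - <<'E'
from h import *
tilt()
c=capture("wrist"); s=capture("scene")
p=pix(s,[494,222,60]).astype(int)
o=np.zeros((600,800,3),np.uint8)
o[:,360:]=cv2.resize(s["img"][p[1]-60:p[1]+60,p[0]-44:p[0]+44],(440,600),interpolation=cv2.INTER_CUBIC)
o[:480,:360]=cv2.resize(c["img"][160:400,230:410],(360,480),interpolation=cv2.INTER_CUBIC)
save("rock2.png",o)
E
```

```text
time: 14.08
tool_pos: [493.7, 222.5, 48.1]
tcp_rot: [-3.133, 0.0, 1.703]
contact_force: [2.6, 1.2, -8.7]
grip_width: 24.8
tilt away 0.5 side 0.0 deg; TCP local [ -0.  -59.6] z 48.1 F [ 2.6  1.2 -8.7] w 24.8
time: 14.95
tool_pos: [490.2, 222.0, 52.4]
tcp_rot: [2.923, -0.0, 1.703]
contact_force: [1.4, 0.3, 0.3]
grip_width: 24.4
tilt away -12.5 side 0.0 deg; TCP local [ -3.5 -59.5] z 52.4 F [1.4 0.3 0.3] w 24.4
```

```bash
python3 -m handwheel '[[[0.89,0.12,0.4],[-0.0059,0.0432,0]],[[0.89,0.12,0.4],[-0.0059,0.0432,0]],[[0.89,0.12,0.4],[-0.0059,0.0432,0]],[[0.89,0.12,0.4],[-0.0059,0.0432,0]],[[0.89,0.12,0.4],[-0.0059,0.0432,0]],[[0,0,0],[0,0,0]],[[0,0,0],[0,0,0]]]'; python3 -c "
from h import *
tilt()"; python3 -m handwheel '[[[0,0,2],[0,0,0]],[[0,0,2],[0,0,0]],[[0,0,0],[0,0,0]]]'; python3 -c "
from h import *
tilt()"
```

```text
time: 15.92
tool_pos: [494.0, 222.6, 53.8]
tcp_rot: [3.14, 0.0, 1.703]
contact_force: [1.6, -0.2, -2.1]
grip_width: 24.3
tilt away -0.1 side 0.0 deg; TCP local [  0.3 -59.5] z 53.8 F [ 1.6 -0.2 -2.1] w 24.3
time: 16.3
tool_pos: [493.7, 222.6, 58.2]
tcp_rot: [3.141, 0.0, 1.703]
contact_force: [1.5, 1.0, -0.4]
grip_width: 24.4
tilt away -0.0 side 0.0 deg; TCP local [ -0.  -59.5] z 58.2 F [ 1.5  1.  -0.4] w 24.4
```

Loose: hardly any force. I lift the rest, bottom to ~15 mm above the pocket mouth.

```bash
python3 -m handwheel '[[[0.5,0,4],[0,0,0]],[[0,0,5],[0,0,0]],[[0,0,5],[0,0,0]],[[0,0,4.5],[0,0,0]],[[0,0,0],[0,0,0]],[[0,0,0],[0,0,0]],[[0,0,0],[0,0,0]],[[0,0,0],[0,0,0]]]'
python3 - <<'E'
from h import *
tilt()
c=capture("wrist"); s=capture("scene"); t=capture("top")
for n in("die","die_top"): print(n,[(round(r["score"],2),np.round(w(s,r["xyz"]),1)) for r in spot_in(n,"scene")])
for z in (38,48,53,58): print(z,[np.round(pix(s,np.r_[O+R@np.array([x,-59.5+y]),z])).tolist() for x,y in((14,20),(-14,20))])
for n,z,a,b in [("ptr far",38,26,32),("ptr near",38,-32,-26),("rel far",20,37,45),("rel near",20,-45,-37)]:
  ys,p=prof(t,z,a,b,-65,-54); print(n,np.round(p[::4]).astype(int).tolist())
p=pix(s,np.r_[O+R@[0,-40],50]).astype(int); print("crop origin",p-[40,50])
o=np.zeros((600,800,3),np.uint8)
o[:,320:]=cv2.resize(s["img"][p[1]-50:p[1]+50,p[0]-40:p[0]+40],(480,600),interpolation=cv2.INTER_CUBIC)
o[:400,:320]=cv2.resize(c["img"][150:350,240:400],(320,400),interpolation=cv2.INTER_CUBIC)
save("fin.png",o)
E
```

```text
time: 17.3
tool_pos: [494.5, 222.6, 76.2]
tcp_rot: [3.141, 0.0, 1.703]
contact_force: [-0.2, 0.2, -2.6]
grip_width: 24.3
tilt away -0.0 side 0.0 deg; TCP local [  0.7 -59.6] z 76.2 F [-0.2  0.2 -2.6] w 24.3
die [(0.92, array([490.4, 238.4,  86.6]))]
die_top [(0.97, array([486.9, 240.1,  84.1])), (0.71, array([461.2, 347.1,  30.2]))]
38 [[351.0, 311.0], [365.0, 316.0]]
48 [[351.0, 306.0], [365.0, 312.0]]
53 [[352.0, 304.0], [365.0, 309.0]]
58 [[352.0, 302.0], [365.0, 307.0]]
ptr far [141, 141, 141, 141, 142, 142, 141, 141, 142, 141, 141]
ptr near [146, 145, 145, 146, 147, 146, 146, 146, 146, 146, 146]
rel far [136, 135, 135, 135, 135, 135, 135, 134, 134, 135, 135]
rel near [139, 139, 140, 140, 140, 140, 140, 140, 140, 140, 140]
crop origin [318 257]
```

View pics/fin.png

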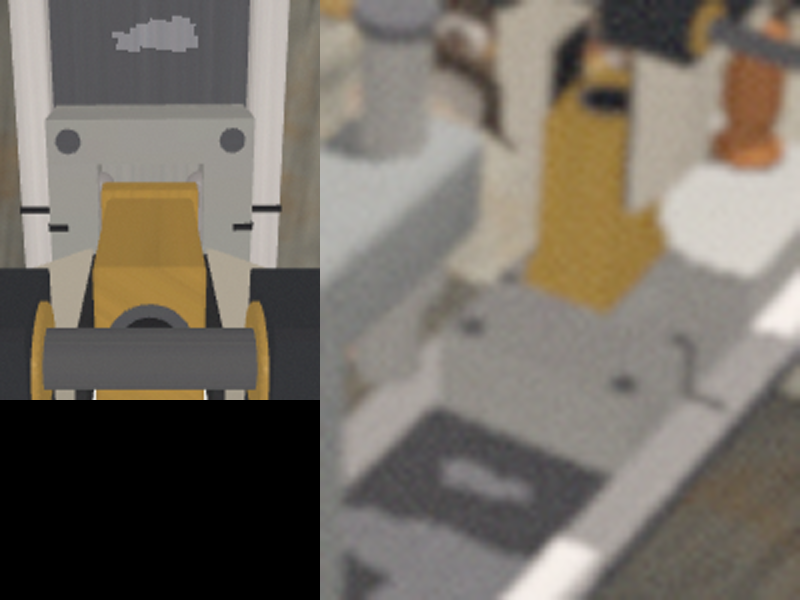

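Picture: the die is upright in the jaws and its foot corners at scene (352,303)/(365,309) match a foot underside at z=53, 15 mm above the pocket. I check the line alignment from the wrist pixels: release (257.5,254.5)/(373,254), pointer (269,264)/(361.5,263.5).

Run:
```python
from h import *
c=capture("wrist")
for n,p,z in [("rel",(257.5,254.5),20),("rel",(373,254),20),("ptr",(269,264),38),("ptr",(361.5,263.5),38)]:
  print(n,np.round(R.T@(ray(c,*p,z)[:2]-O),1))
t=capture("top")
for n in ("loupe","dish_rings","pot_white_lid"): print(n,[np.round(w(t,r["xyz"])) for r in spot_in(n,"top")[:1]])
tilt(); print(get_obs()["time"])
```

```text
rel [-41.  -58.5]
rel [ 40.8 -58.5]
ptr [-30.5 -59.1]
ptr [ 30.2 -59. ]
loupe [array([572., -54.,   7.])]
dish_rings [array([718.,  73.,   7.])]
pot_white_lid [array([621., 372.,  21.])]
tilt away -0.0 side 0.0 deg; TCP local [  0.8 -59.6] z 76.4 F [ 0.3  0.1 -2.7] w 24.2
17.8
```

Lines agree within ~0.6 mm, the bystanders have not moved, and the die's weight (2.7 N) is in the grip. Handing in.

```bash
python3 -c "
from plant import bot; print(bot.close_job())"
```

```text
the job is handed in; nothing more can be done
None
```

The job is done and handed in at about 18 s. I slid the carriage by its knob to the release lines with the die seated. I then rocked the die 13.5° away from the robot and 12.5° back past upright, and lifted it upright about 15 mm above the pocket, still held.

**Last checks**
- **Carriage:** the pointer and release lines agree within about 0.6 mm in the wrist picture. The arm hid them from the top camera at the end.
- **Die:** the grip reads 24.2 mm, the tool's tilt reads 0.0°, and the grip carries about 2.7 N, roughly the die's weight. The foot corners in the scene picture match a foot underside 15 mm above the carriage top.
- **Bystanders:** the loupe, dish and pot are where they were at the start, within detection noise.

**What disagreed**
- **Fingertip position:** the pictures showed the fingertips about 8 mm above the reported tool point instead of 22 mm below it. Because of that, my first grasp closed on top of the knob with an upward force of up to 19 N. I measured the offset, regrasped lower, and used it from then on.
- **Trained networks:** their positions for the knob and pocket were off by several centimetres. I used my own fit of the press from its rail corners instead.

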